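# Straighten the row of wheel housings

### The job

On the satellite assembly bench, the three squat round wheel housings stand in a ragged row. Take the long aluminium straightedge by its grip, push the housings with its edge until all three stand upright in one straight row along it, and leave it lying flat on the bench against the row. Use the straightedge only: never touch the housings with the gripper or the arm, and leave the other parts and tools on the bench where they are.

Things in the scene. Friction and masses are not known exactly. Their poses are not given: they have to be found in the camera images.
- straightedge_grip (a point): Straightedge: aluminium bar 280 long, 20 wide, 25 high, about 350 g, loose, flat on the bench between robot and housings. A black grip stands on its middle: 14 thick across the bar, 50 along it, 25 to 75 above the underside. Point: grip centre, 50 above the underside, over the bar's middle. x across the bar (at first towards the housings), y along it, z up. Both long faces alike. (mm)
- housing_a_mid (a point): Squat round wheel housing, dark metal with a bright disc on top, 44 mm diameter, 30 mm high, about 130 g, loose, upright on the bench. Point: its centre, 15 mm up; z up. One of three alike: at first two are the row's outer ones, some 170 mm apart, and one stands between them, 40 to 110 mm nearer the robot than their line; which is which varies.
- housing_b_mid (a point): Squat round wheel housing, dark metal with a bright disc on top, 44 mm diameter, 30 mm high, about 130 g, loose, upright on the bench. Point: its centre, 15 mm up; z up. One of three alike: at first two are the row's outer ones, some 170 mm apart, and one stands between them, 40 to 110 mm nearer the robot than their line; which is which varies.
- housing_c_mid (a point): Squat round wheel housing, dark metal with a bright disc on top, 44 mm diameter, 30 mm high, about 130 g, loose, upright on the bench. Point: its centre, 15 mm up; z up. One of three alike: at first two are the row's outer ones, some 170 mm apart, and one stands between them, 40 to 110 mm nearer the robot than their line; which is which varies.

How it is judged:
By the outcome, as a careful person would: the job done as asked, in the order asked, and still so for the second after the job is handed in, with the robot touching nothing.
It also fails if it takes over 38 s, if anything falls off the work surface, if the arm or the gripper's body presses on something with over 40 N, if the wrist force passes 120 N, or if a joint passes its speed limit or range.

### The arm

A 6-joint arm with a two-finger parallel gripper is mounted at the origin on the work surface. World frame = base frame: x ahead of the robot, y to its left, z up, the work surface at z = 0. Lengths are in m, angles in degrees, forces in N, time in s.
With the tool pointing down it reaches from about 0.3 to 0.75 m from the base axis. Payload 8.5 kg.
Tool frame: the origin (TCP) lies on the centre line of the jaws, within the pads' length; the fingertips stand 17 mm ahead of it and the grasp point (between the pads) lies 2 mm behind it (env.tip_extent is the distance from the TCP to the fingertips, in m); z points along the fingers, y is the direction in which the jaws open and shut (so a half turn about z gives the same grasp; the last joint's range is limited). The gripper opens to 85 mm and grips with 20 to 120 N. Pads are 22 mm wide; open, the fingers measure 114 mm over their backs; the gripper's body (76 mm by 85 mm) begins 54 mm behind the grasp point. The pads swing forward as they close: fully open they stand 13 mm farther back than shut.
Start: joints at [61.175, 21.807, 74.336, -0, 83.858, -12.336], TCP at [0.156, 0.527, 0.248] pointing down, gripper open.
Joint ranges: [-178.18, 178.18], [-50.72, 133.34], [12.68, 142.11], [-81.47, 261.47], [9.98, 163.14], [-165.26, 165.26]. Speed limits (degrees/s): [136.94, 136.94, 180, 180, 180, 180].

### API

Orientations are given as a 3x3 rotation matrix whose columns are the frame's x, y, z axes.
In Python, from rig import telemetry, get_image, camera_params, close_job, env gives the robot as it stands.
- The arm moves only by the tool apply_moves, never from a script. Its argument "motion" is a list of rows, each an object of numbers: "tx", "ty", "tz": the shift along the tool's x, y, z in cm; "turn": the turn about the tool's z in degrees; "jaw": the gripper's target within -1 to 1 (fully open at 1, half-way at 0, shut at -1). In form: [{"tx": .., "ty": .., "tz": .., "turn": .., "jaw": ..}, ...]. A call has 1 to 5 rows; each row is the pose to reach, as a shift and turn from the pose measured when the call began, along the tool's axes at that moment; what a row does not reach only later rows make up. A row lasts 1/12 s, in which the tool goes at most 41.7 mm and 7.16 degrees, less where a joint would pass 70% of its speed; a pose out of reach is approached as far as the arm can. A call with a gripper value outside its range is refused whole. The fingers move at their own pace and stop on an object; "squeeze" is the grip in N (left out, the last holds). Time passes only in rows, so rows that repeat a pose let the fingers close. It gives the time, the measured TCP pose, the force and the opening at its end, in the units of the state.
- telemetry.observe(): the state, without advancing time (a new reading comes with each control period).
- get_image(name): name is "side" or "top"; returns (picture, depth): 384x512x3 uint8, red, green, blue; 384x512 float32, m along the optical axis (not along the pixel's ray), 0 where there is no reading.
- camera_params(name): a dict with "fx", "fy", "cx", "cy" (pixels), "rvec" (rotation vector, rad) and "tvec" (3), from world to camera coordinates, as OpenCV has them. Camera axes: x right, y down, z forward; pixel columns grow to the right and rows downward; lengths in m; the calibration is good to about 2 mm. A picture is of the moment at which its call begins. camera_params takes no time and is no camera call.
- close_job(): hands the job in, once; it reports no verdict.
The state is a dict: "time_s": time; "q": joint angles; "qvel": joint speeds; "joint_efforts": joint torques, N m; "position": TCP position; "tool_rot": TCP orientation; "ft_force": force on the tool from outside, world axes, zero at the start; "wrist_torque": the same for the moment, N m; "grip_width": finger opening in m.
Only numpy, scipy, OpenCV 4.12 (cv2) and the standard library are available. Lean on these libraries where they do the work, as an engineer would, in place of code of your own. Each camera call takes 0.05 s, during which the arm holds its last target. There are 200 camera calls.

## Working session

There is one attempt and no reset: what is moved stays moved. The work goes in short steps, Python scripts to look and compute and a tool call to move; the robot and the scene stay as the last step left them, time stands still between calls to the robot, and variables do not carry over. Pictures are saved under pics/ and viewed, about 8 in all and at most 12, crops included, and the job is handed in when it is done.

Besides the shell and the picture viewer there is one more tool, called by a JSON object that holds its "api" and its "payload", one argument or row to a line. apply_moves: Moves the arm, as the interface text tells. Its arguments: {"type":"object","properties":{"motion":{"type":"array"},"squeeze":{"type":"number"}},"required":["motion"]}

```bash
mkdir -p pics
cat > h.py <<'E'
import numpy as np, cv2
from rig import telemetry, get_image, camera_params, close_job, env
def cam(n):
    p=camera_params(n); R=cv2.Rodrigues(np.array(p['rvec'],float))[0]; return p,R,np.array(p['tvec'],float).ravel()
def ray(n,u,v,z):
    p,R,t=cam(n); d=R.T@np.array([(u-p['cx'])/p['fx'],(v-p['cy'])/p['fy'],1]); c=-R.T@t
    return c+d*(z-c[2])/d[2]
def world(n,depth):
    p,R,t=cam(n); v,u=np.indices(depth.shape); 
    P=np.stack([(u-p['cx'])/p['fx']*depth,(v-p['cy'])/p['fy']*depth,depth],-1)
    return (P-t)@R
E
python3 - <<'E'
from h import *
for n in('top','side'):
    im,d=get_image(n); cv2.imwrite(f'pics/{n}0.png',im[:,:,::-1]); np.save(f'pics/{n}0.npy',d)
    p,R,t=cam(n); print(n,-R.T@t,p['fx'])
s=telemetry.observe(); print(s['time_s'],s['position'],s['tool_rot'],s['ft_force'],s['grip_width'])
E
```

```text
top [0.45452049 0.0433564  0.85514476] 499.8496537270528
side [ 0.49279181 -0.53886893  0.6400705 ] 490.782544398905
0.1 [0.15597621 0.52718154 0.2477888 ] [[-9.58885816e-01  2.83791458e-01 -6.32597257e-04]
 [ 2.83792018e-01  9.58885196e-01 -1.12758513e-03]
 [ 2.86589118e-04 -1.26075144e-03 -9.99999164e-01]] [-1.09106896  0.42941634  0.16894511] 0.08524884600164523
```

View pics/top0.png

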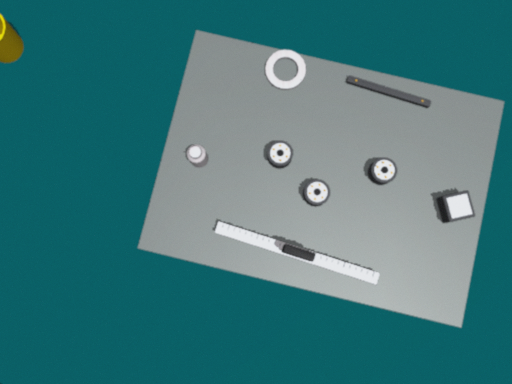

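View pics/side0.png

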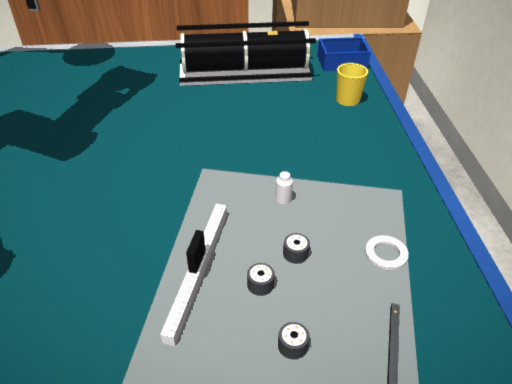

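The top view shows the straightedge from (215,228) to (378,278) with its grip at (299,253). The housings are at (280,153), (317,192) and (384,170), and a bottle, ring, dark bar and box stand further out. Next I measure these positions.

```bash
cat > m.py <<'E'
from h import *
def bright(im,d,z,lo=170):
    W=world('top',d); m=((im.min(2)>lo)).astype(np.uint8)
    m=cv2.morphologyEx(m,cv2.MORPH_CLOSE,np.ones((5,5),np.uint8))
    n,l,st,c=cv2.connectedComponentsWithStats(m)
    for i in range(1,n):
        if st[i,4]<40: continue
        (cu,cv_),(w,h),a=cv2.minAreaRect(np.argwhere(l==i)[:,::-1].astype(np.float32))
        zz=np.median(W[...,2][l==i]); p=ray('top',cu,cv_,zz)
        print('px',round(cu),round(cv_),'size',round(w),round(h),'area',st[i,4],'xyz',p.round(4))
def bar(im,d):
    W=world('top',d); b=im.min(2)>150
    m=b&(abs(W[...,2]-.025)<.008); m=cv2.morphologyEx(m.astype(np.uint8),cv2.MORPH_CLOSE,np.ones((9,9),np.uint8))
    n,l,st,c=cv2.connectedComponentsWithStats(m)
    # largest elongated
    i=1+np.argmax([max(cv2.minAreaRect(np.argwhere(l==k)[:,::-1].astype(np.float32))[1]) for k in range(1,n)])
    box=cv2.boxPoints(cv2.minAreaRect(np.argwhere(l==i)[:,::-1].astype(np.float32)))
    P=np.array([ray('top',u,v,.025) for u,v in box])[:,:2]; print('bar corners',P.round(4).tolist(),'centre',P.mean(0).round(4))
    e=[P[1]-P[0],P[2]-P[1]]; e.sort(key=np.linalg.norm); print('w,l',[np.linalg.norm(k).round(4) for k in e],'ang',np.degrees(np.arctan2(e[1][1],e[1][0])).round(2))
def grip(im,d):
    W=world('top',d); m=(abs(W[...,2]-.075)<.008)&(im.max(2)<80)
    m=cv2.morphologyEx(m.astype(np.uint8),cv2.MORPH_OPEN,np.ones((3,3),np.uint8))
    n,l,st,c=cv2.connectedComponentsWithStats(m)
    for i in range(1,n):
        if st[i,4]<60: continue
        (cu,cv_),s,a=cv2.minAreaRect(np.argwhere(l==i)[:,::-1].astype(np.float32)); print('grip',ray('top',cu,cv_,.075).round(4),s,a,cu,cv_)
E
python3 - <<'E'
from m import *
im=cv2.imread('pics/top0.png')[:,:,::-1]; d=np.load('pics/top0.npy')
bright(im,d,0); bar(im,d); grip(im,d)
im2=cv2.imread('pics/side0.png')
for u,v,z in((296,241,.03),(260,271,.03),(293,333,.03),(197,236,.075)): print(ray('side',u,v,z).round(4))
W=world('top',d)
for u,v in((347,77),(430,104),(440,215),(473,207),(197,155),(285,68)): print(u,v,W[v,u].round(3))
E
```

```text
px 285 69 size 38 40 area 789 xyz [ 0.7713 -0.0073  0.0088]
px 280 152 size 19 20 area 296 xyz [0.6183 0.0049 0.0298]
px 196 154 size 16 16 area 226 xyz [0.6118 0.1424 0.0576]
px 384 170 size 19 20 area 297 xyz [ 0.5874 -0.1683  0.0302]
px 317 192 size 19 20 area 309 xyz [ 0.5516 -0.0555  0.0302]
px 459 206 size 22 22 area 458 xyz [ 0.5253 -0.2885  0.0344]
px 338 271 size 260 49 area 6231 xyz [ 0.419  -0.0918  0.0011]
bar corners [[0.4866, 0.1167], [0.5058, 0.1105], [0.4176, -0.1548], [0.3989, -0.148]] centre [ 0.4522 -0.0189]
w,l [np.float64(0.0201), np.float64(0.2796)] ang -108.38
grip [ 0.4525 -0.018   0.075 ] (31.617149353027344, 7.874459743499756) 17.354022979736328 297.7330627441406 251.8540802001953
[0.6184 0.0077 0.03  ]
[ 0.552  -0.0511  0.03  ]
[ 0.5876 -0.1658  0.03  ]
[ 0.456  -0.0099  0.075 ]
347 77 [ 0.757 -0.116  0.006]
430 104 [ 0.708 -0.262 -0.   ]
440 215 [ 0.512 -0.268  0.001]
473 207 [ 0.525 -0.326  0.001]
197 155 [0.61  0.141 0.06 ]
285 68 [ 0.777 -0.008 -0.003]
```

{"api": "apply_moves", "payload": {
  "motion": [
    {"tx": -43.9,"ty": -43.8,"tz": 8,"turn": 92,"jaw": 1},
    {"tx": -43.9,"ty": -43.8,"tz": 8,"turn": 92,"jaw": 1},
    {"tx": -43.9,"ty": -43.8,"tz": 8,"turn": 92,"jaw": 1},
    {"tx": -43.9,"ty": -43.8,"tz": 8,"turn": 92,"jaw": 1},
    {"tx": -43.9,"ty": -43.8,"tz": 8,"turn": 92,"jaw": 1}
  ],
  "squeeze": 60
}}

```text
time_s: 0.52
position: [0.255, 0.3441, 0.2212]
tool_rot: [[-0.607, 0.794, -0.0], [0.794, 0.607, -0.001], [-0.001, -0.001, -1.0]]
ft_force: [1.8, 0.7, 0.1]
grip_width: 0.0852
```

```bash
cat > go.py <<'E'
import sys; from h import *
x,y,z,yaw=map(float,sys.argv[1:]); s=telemetry.observe(); R=np.array(s['tool_rot']); 
print('t',s['time_s'],np.round(s['position'],4),'yaw',np.degrees(np.arctan2(R[1,1],R[0,1])).round(2),'q',np.round(s['q'],1),'F',np.round(s['ft_force'],1),'w',s['grip_width'])
d=(np.array([x,y,z])-s['position'])@R*100; t=(np.degrees(np.arctan2(R[1,1],R[0,1]))-yaw+180)%360-180
print('tx ty tz cm',d.round(2),'turn',t.round(2))
E
python3 go.py .4523 -.0185 .16 -18.4
```

```text
t 0.5167 [0.255  0.3441 0.2212] yaw 37.39 q [37.6 11.1 94.9 -0.  74.1  0.2] F [1.8 0.7 0.1] w 0.08524172230764755
tx ty tz cm [-40.79  -6.34   6.15] turn 55.79
```

{"api": "apply_moves", "payload": {
  "motion": [
    {"tx": -40.8,"ty": -6.3,"tz": 6.2,"turn": 55.8,"jaw": 1},
    {"tx": -40.8,"ty": -6.3,"tz": 6.2,"turn": 55.8,"jaw": 1},
    {"tx": -40.8,"ty": -6.3,"tz": 6.2,"turn": 55.8,"jaw": 1},
    {"tx": -40.8,"ty": -6.3,"tz": 6.2,"turn": 55.8,"jaw": 1},
    {"tx": -40.8,"ty": -6.3,"tz": 6.2,"turn": 55.8,"jaw": 1}
  ]
}}

```text
time_s: 0.93
position: [0.3535, 0.1629, 0.1905]
tool_rot: [[-0.027, 1.0, 0.0], [1.0, 0.027, -0.001], [-0.001, -0.0, -1.0]]
ft_force: [0.3, 1.1, -0.0]
grip_width: 0.085
```

```bash
python3 go.py .4523 -.0185 .14 -18.4
```

```text
t 0.9333 [0.3535 0.1629 0.1905] yaw 1.54 q [  7.2   9.2 103.2  -0.   67.5   5.7] F [ 0.3  1.1 -0. ] w 0.08502421590394448
tx ty tz cm [-18.4    9.39   5.06] turn 19.94
```

{"api": "apply_moves", "payload": {
  "motion": [
    {"tx": -18.4,"ty": 9.4,"tz": 5,"turn": 20,"jaw": 1},
    {"tx": -18.4,"ty": 9.4,"tz": 5,"turn": 20,"jaw": 1},
    {"tx": -18.4,"ty": 9.4,"tz": 5,"turn": 20,"jaw": 1},
    {"tx": -18.4,"ty": 9.4,"tz": 5,"turn": 20,"jaw": 1},
    {"tx": -18.4,"ty": 9.4,"tz": 5,"turn": 20,"jaw": 1}
  ]
}}

```text
time_s: 1.35
position: [0.45, -0.0154, 0.1414]
tool_rot: [[0.318, 0.948, -0.0], [0.948, -0.318, -0.001], [-0.001, -0.0, -1.0]]
ft_force: [0.7, 0.8, 0.2]
grip_width: 0.0857
```

```bash
python3 go.py .4523 -.0185 .057 -18.4
```

```text
t 1.35 [ 0.45   -0.0154  0.1414] yaw -18.52 q [-17.1  18.9  99.2  -0.   61.9   1.5] F [0.7 0.8 0.2] w 0.0856860355081676
tx ty tz cm [-0.22  0.32  8.44] turn -0.12
```

{"api": "apply_moves", "payload": {
  "motion": [
    {"tx": -0.2,"ty": 0.3,"tz": 3,"turn": 0,"jaw": 1},
    {"tx": -0.2,"ty": 0.3,"tz": 6,"turn": 0,"jaw": 0.5},
    {"tx": -0.2,"ty": 0.3,"tz": 8.4,"turn": 0,"jaw": 0.2},
    {"tx": -0.2,"ty": 0.3,"tz": 8.4,"turn": 0,"jaw": -0.4},
    {"tx": -0.2,"ty": 0.3,"tz": 8.4,"turn": 0,"jaw": -1}
  ]
}}

```text
time_s: 1.77
position: [0.4518, -0.0182, 0.0571]
tool_rot: [[0.318, 0.948, -0.003], [0.948, -0.318, 0.0], [-0.001, -0.003, -1.0]]
ft_force: [0.2, -0.1, 0.8]
grip_width: 0.0386
```

{"api": "apply_moves", "payload": {
  "motion": [
    {"tx": 0,"ty": 0,"tz": 0,"turn": 0,"jaw": -1},
    {"tx": 0,"ty": 0,"tz": 0,"turn": 0,"jaw": -1},
    {"tx": 0,"ty": 0,"tz": 0,"turn": 0,"jaw": -1},
    {"tx": 0,"ty": 0,"tz": 0,"turn": 0,"jaw": -1},
    {"tx": 0,"ty": 0,"tz": 0,"turn": 0,"jaw": -1}
  ]
}}

```text
time_s: 2.18
position: [0.4528, -0.0183, 0.0586]
tool_rot: [[0.317, 0.948, 0.001], [0.948, -0.317, -0.001], [-0.0, 0.001, -1.0]]
ft_force: [0.2, 0.7, 6.8]
grip_width: 0.0137
```

```bash
python3 - <<'E'
from m import *
im,d=get_image('top'); bar(im,d); bright(im,d,0)
im,d=get_image('side'); cv2.imwrite('pics/side1.png',im[:,:,::-1])
E
python3 go.py .4523 -.0185 .060 -18.4
```

```text
bar corners [[0.4877, 0.1147], [0.5046, 0.109], [0.4844, 0.0504], [0.4676, 0.0562]] centre [0.4861 0.0826]
w,l [np.float64(0.0178), np.float64(0.062)] ang -109.02
px 285 69 size 38 40 area 845 xyz [ 0.7713 -0.0073  0.0088]
px 280 152 size 19 20 area 338 xyz [0.6183 0.0049 0.0299]
px 196 154 size 17 17 area 258 xyz [0.6135 0.1421 0.0532]
px 384 170 size 19 20 area 315 xyz [ 0.5875 -0.1684  0.0298]
px 379 248 size 194 115 area 12098 xyz [ 4.580e-01 -1.626e-01  4.000e-04]
px 459 206 size 22 22 area 472 xyz [ 0.5251 -0.2883  0.0343]
px 317 258 size 75 36 area 2438 xyz [ 0.4468 -0.0166  0.3397]
px 250 315 size 17 29 area 383 xyz [0.3983 0.0515 0.4045]
px 360 354 size 17 39 area 567 xyz [ 0.3638 -0.0446  0.4043]
t 2.2833 [ 0.4527 -0.0183  0.0586] yaw -18.5 q [-17.3  26.9 104.6  -0.   48.4   1.2] F [0.3 1.2 7.8] w 0.013254738302304725
tx ty tz cm [-0.03 -0.04 -0.14] turn -0.1
```

View pics/side1.png

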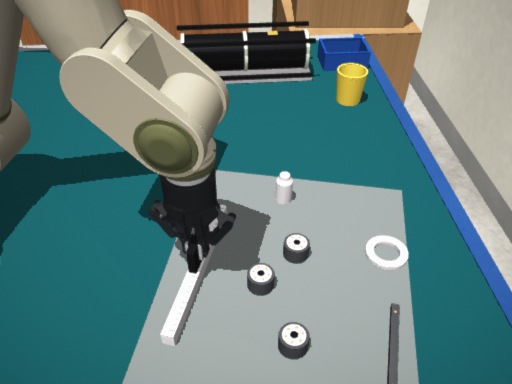

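The bar's grip is held (13.7 mm opening) and the housings have not moved. I'll lift it about 2 mm and push along tool y.

{"api": "apply_moves", "payload": {
  "motion": [
    {"tx": 0,"ty": 0,"tz": -0.15,"turn": 0,"jaw": -1},
    {"tx": 0,"ty": 1,"tz": -0.2,"turn": 0,"jaw": -1},
    {"tx": 0,"ty": 2.5,"tz": -0.2,"turn": 0,"jaw": -1},
    {"tx": 0,"ty": 4,"tz": -0.2,"turn": 0,"jaw": -1},
    {"tx": 0,"ty": 5,"tz": -0.2,"turn": 0,"jaw": -1}
  ]
}}

```text
time_s: 2.7
position: [0.5012, -0.0345, 0.0612]
tool_rot: [[0.317, 0.948, 0.002], [0.948, -0.317, -0.001], [-0.0, 0.002, -1.0]]
ft_force: [-0.2, 0.4, -3.2]
grip_width: 0.013
```

```bash
python3 go.py .6140 -.0718 .0605 -18.4
python3 - <<'E'
from h import *
im,d=get_image('side'); cv2.imwrite('pics/side2.png',cv2.resize(im[200:380,120:360,::-1],None,fx=3,fy=3))
E
```

```text
t 2.7 [ 0.5012 -0.0345  0.0612] yaw -18.49 q [-17.4  30.1  96.8  -0.   53.    1.1] F [-0.2  0.4 -3.2] w 0.013045257445003258
tx ty tz cm [ 0.04 11.88  0.09] turn -0.09
```

View pics/side2.png

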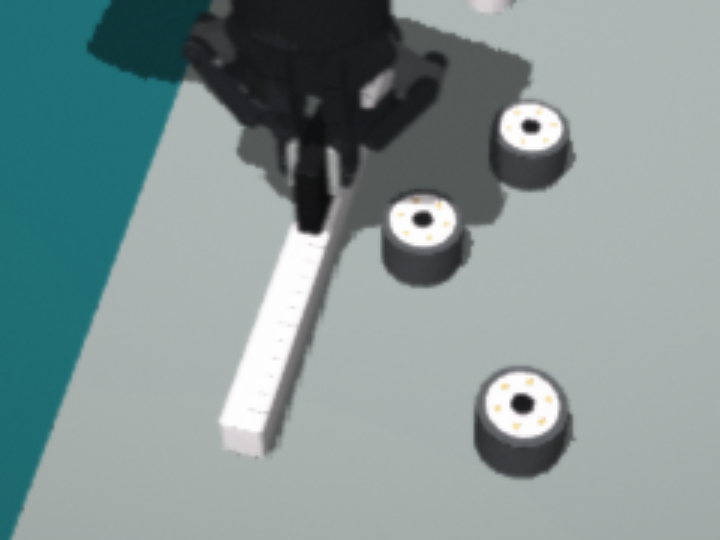

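The crop shows the bar held level with all housings upright ahead of it, and the lift carries its weight (Fz −3.2 N). I'll push on at about 7 cm/s.

{"api": "apply_moves", "payload": {
  "motion": [
    {"tx": 0,"ty": 0.6,"tz": 0,"turn": 0,"jaw": -1},
    {"tx": 0,"ty": 1.2,"tz": 0,"turn": 0,"jaw": -1},
    {"tx": 0,"ty": 1.8,"tz": 0,"turn": 0,"jaw": -1},
    {"tx": 0,"ty": 2.4,"tz": 0,"turn": 0,"jaw": -1},
    {"tx": 0,"ty": 3.0,"tz": 0,"turn": 0,"jaw": -1}
  ]
}}

```text
time_s: 3.17
position: [0.5312, -0.0446, 0.0613]
tool_rot: [[0.317, 0.948, 0.003], [0.948, -0.317, -0.001], [-0.0, 0.003, -1.0]]
ft_force: [-1.7, -0.0, -3.4]
grip_width: 0.0135
```

{"api": "apply_moves", "payload": {
  "motion": [
    {"tx": 0,"ty": 0.6,"tz": 0,"turn": 0,"jaw": -1},
    {"tx": 0,"ty": 1.2,"tz": 0,"turn": 0,"jaw": -1},
    {"tx": 0,"ty": 1.8,"tz": 0,"turn": 0,"jaw": -1},
    {"tx": 0,"ty": 2.4,"tz": 0,"turn": 0,"jaw": -1},
    {"tx": 0,"ty": 3.0,"tz": 0,"turn": 0,"jaw": -1}
  ]
}}

```text
time_s: 3.58
position: [0.5602, -0.0543, 0.0613]
tool_rot: [[0.317, 0.948, 0.003], [0.948, -0.317, -0.001], [-0.0, 0.003, -1.0]]
ft_force: [-0.3, 0.4, -3.7]
grip_width: 0.0131
```

```bash
python3 go.py .6140 -.0718 .0605 -18.4
python3 - <<'E'
from h import *
im,d=get_image('side'); cv2.imwrite('pics/side3.png',cv2.resize(im[200:380,160:400,::-1],None,fx=3,fy=3))
E
```

```text
t 3.5833 [ 0.5602 -0.0543  0.0613] yaw -18.51 q [-17.6  34.5  87.   -0.   58.4   1. ] F [-0.3  0.4 -3.7] w 0.013148767260767701
tx ty tz cm [0.05 5.66 0.09] turn -0.11
```

View pics/side3.png

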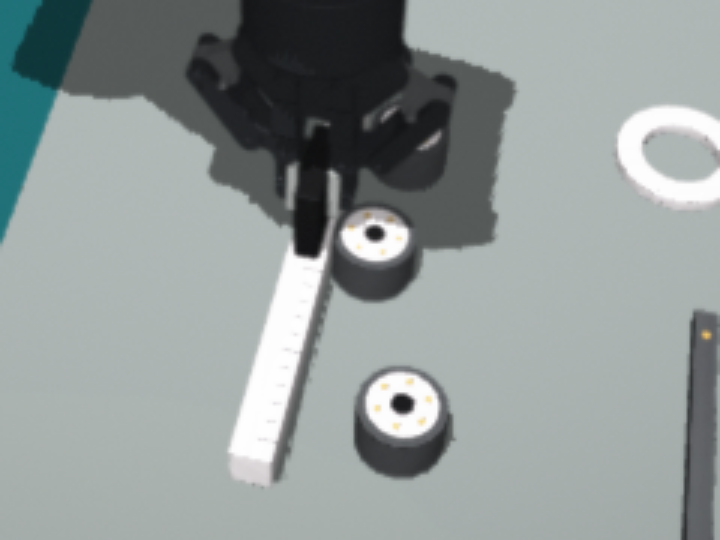

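The middle housing now rides on the bar's edge at about (375,250) in the crop, and the near outer one at (403,420) is still about 4 cm away. I'll continue and slow down over the last stretch.

{"api": "apply_moves", "payload": {
  "motion": [
    {"tx": 0,"ty": 0.5,"tz": 0,"turn": 0,"jaw": -1},
    {"tx": 0,"ty": 1.0,"tz": 0,"turn": 0,"jaw": -1},
    {"tx": 0,"ty": 1.5,"tz": 0,"turn": 0,"jaw": -1},
    {"tx": 0,"ty": 2.0,"tz": 0,"turn": 0,"jaw": -1},
    {"tx": 0,"ty": 2.5,"tz": 0,"turn": 0,"jaw": -1}
  ]
}}

```text
time_s: 4.05
position: [0.5853, -0.0629, 0.0614]
tool_rot: [[0.318, 0.948, 0.004], [0.948, -0.318, -0.002], [-0.0, 0.004, -1.0]]
ft_force: [-1.9, -0.9, -2.9]
grip_width: 0.0136
```

{"api": "apply_moves", "payload": {
  "motion": [
    {"tx": 0,"ty": 0.3,"tz": 0,"turn": 0,"jaw": -1},
    {"tx": 0,"ty": 0.6,"tz": 0,"turn": 0,"jaw": -1},
    {"tx": 0,"ty": 0.9,"tz": 0,"turn": 0,"jaw": -1},
    {"tx": 0,"ty": 1.2,"tz": 0,"turn": 0,"jaw": -1},
    {"tx": 0,"ty": 1.5,"tz": 0,"turn": 0,"jaw": -1}
  ]
}}

```text
time_s: 4.47
position: [0.5997, -0.0677, 0.0614]
tool_rot: [[0.318, 0.948, 0.004], [0.948, -0.318, -0.002], [-0.0, 0.004, -1.0]]
ft_force: [-1.7, 0.6, -4.8]
grip_width: 0.0133
```

{"api": "apply_moves", "payload": {
  "motion": [
    {"tx": 0,"ty": 0.2,"tz": 0,"turn": 0,"jaw": -1},
    {"tx": 0,"ty": 0.4,"tz": 0,"turn": 0,"jaw": -1},
    {"tx": 0,"ty": 0.6,"tz": 0,"turn": 0,"jaw": -1},
    {"tx": 0,"ty": 0.8,"tz": 0,"turn": 0,"jaw": -1},
    {"tx": 0,"ty": 1.0,"tz": 0,"turn": 0,"jaw": -1}
  ]
}}

```text
time_s: 4.88
position: [0.6094, -0.0709, 0.0614]
tool_rot: [[0.318, 0.948, 0.004], [0.948, -0.318, -0.002], [-0.0, 0.004, -1.0]]
ft_force: [-2.2, 1.3, -3.2]
grip_width: 0.013
```

```bash
python3 go.py .6140 -.0718 .0605 -18.4
python3 - <<'E'
from m import *
im,d=get_image('side'); cv2.imwrite('pics/side4.png',cv2.resize(im[200:380,160:400,::-1],None,fx=3,fy=3))
im,d=get_image('top'); bright(im,d,0)
E
```

```text
t 4.8833 [ 0.6094 -0.0709  0.0614] yaw -18.52 q [-17.7  38.4  78.2  -0.   63.2   0.9] F [-2.2  1.3 -3.2] w 0.013047303605801738
tx ty tz cm [0.06 0.47 0.1 ] turn -0.12
px 286 69 size 38 41 area 874 xyz [ 0.7713 -0.0082  0.0086]
px 322 84 size 10 20 area 103 xyz [ 0.6276 -0.0252  0.3493]
px 360 108 size 81 44 area 3081 xyz [ 0.6031 -0.0662  0.3418]
px 313 114 size 15 10 area 70 xyz [ 0.5897 -0.0125  0.3688]
px 415 118 size 7 13 area 56 xyz [ 0.5882 -0.1199  0.3534]
px 300 157 size 16 64 area 741 xyz [0.5437 0.0028 0.3851]
px 268 140 size 42 11 area 261 xyz [0.6402 0.0253 0.0267]
px 415 140 size 17 10 area 88 xyz [ 0.5626 -0.1148  0.3644]
px 196 153 size 18 18 area 273 xyz [0.6144 0.143  0.0527]
px 431 236 size 92 166 area 11198 xyz [ 0.4762 -0.2507  0.0007]
px 383 171 size 19 19 area 292 xyz [ 0.5292 -0.0775  0.3804]
px 262 236 size 26 82 area 1570 xyz [4.803e-01 3.580e-02 1.000e-04]
px 100 347 size 200 72 area 9023 xyz [0.4091 0.1206 0.6055]
px 228 378 size 33 9 area 192 xyz [0.3922 0.0587 0.5998]
```

View pics/side4.png

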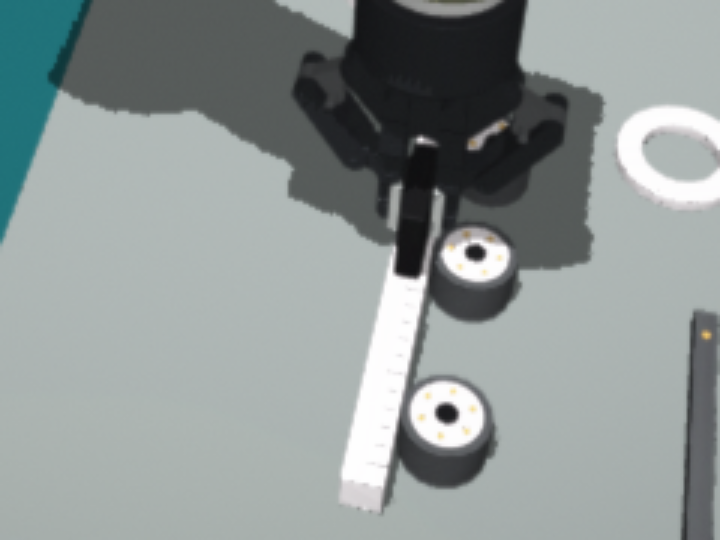

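Both near housings touch the bar's edge. I'll finish the push slowly and lower the bar to the bench.

{"api": "apply_moves", "payload": {
  "motion": [
    {"tx": 0,"ty": 0.15,"tz": 0,"turn": 0,"jaw": -1},
    {"tx": 0,"ty": 0.3,"tz": 0.05,"turn": 0,"jaw": -1},
    {"tx": 0,"ty": 0.4,"tz": 0.1,"turn": 0,"jaw": -1},
    {"tx": 0,"ty": 0.45,"tz": 0.15,"turn": 0,"jaw": -1},
    {"tx": 0,"ty": 0.5,"tz": 0.2,"turn": 0,"jaw": -1}
  ]
}}

```text
time_s: 5.4
position: [0.6144, -0.0726, 0.0595]
tool_rot: [[0.318, 0.948, 0.004], [0.948, -0.318, -0.002], [-0.0, 0.005, -1.0]]
ft_force: [-2.9, 2.0, -0.8]
grip_width: 0.0131
```

{"api": "apply_moves", "payload": {
  "motion": [
    {"tx": 0,"ty": 0.05,"tz": 0.05,"turn": 0,"jaw": -1},
    {"tx": 0,"ty": 0.05,"tz": 0.05,"turn": 0,"jaw": -1},
    {"tx": 0,"ty": 0.05,"tz": 0.05,"turn": 0,"jaw": -1}
  ]
}}

```text
time_s: 5.65
position: [0.6149, -0.0728, 0.0589]
tool_rot: [[0.318, 0.948, 0.004], [0.948, -0.318, -0.002], [-0.0, 0.005, -1.0]]
ft_force: [-1.9, 0.8, -3.0]
grip_width: 0.0134
```

{"api": "apply_moves", "payload": {
  "motion": [
    {"tx": 0,"ty": 0,"tz": 0.05,"turn": 0,"jaw": -1},
    {"tx": 0,"ty": 0,"tz": 0.08,"turn": 0,"jaw": -1},
    {"tx": 0,"ty": 0,"tz": 0.08,"turn": 0,"jaw": -1}
  ]
}}

```text
time_s: 5.9
position: [0.6149, -0.0728, 0.0587]
tool_rot: [[0.318, 0.948, 0.005], [0.948, -0.318, -0.002], [-0.0, 0.005, -1.0]]
ft_force: [-4.3, 1.0, 5.0]
grip_width: 0.0132
```

{"api": "apply_moves", "payload": {
  "motion": [
    {"tx": 0,"ty": 0,"tz": 0,"turn": 0,"jaw": -0.6},
    {"tx": 0,"ty": 0,"tz": 0,"turn": 0,"jaw": -0.5},
    {"tx": 0,"ty": 0,"tz": 0,"turn": 0,"jaw": -0.4},
    {"tx": 0,"ty": 0,"tz": 0,"turn": 0,"jaw": -0.35},
    {"tx": 0,"ty": 0,"tz": 0,"turn": 0,"jaw": -0.35}
  ]
}}

```text
time_s: 6.32
position: [0.6152, -0.0729, 0.0587]
tool_rot: [[0.318, 0.948, 0.005], [0.948, -0.318, -0.002], [-0.0, 0.006, -1.0]]
ft_force: [0.3, 0.3, 0.3]
grip_width: 0.028
```

{"api": "apply_moves", "payload": {
  "motion": [
    {"tx": 0,"ty": 0,"tz": -0.5,"turn": 0,"jaw": -0.35},
    {"tx": 0,"ty": 0,"tz": -2,"turn": 0,"jaw": -0.35},
    {"tx": 0,"ty": 0,"tz": -5,"turn": 0,"jaw": -0.35},
    {"tx": 0,"ty": 0,"tz": -9,"turn": 0,"jaw": -0.35},
    {"tx": 0,"ty": 0,"tz": -12,"turn": 0,"jaw": -0.35}
  ]
}}

```text
time_s: 6.73
position: [0.6148, -0.0727, 0.1817]
tool_rot: [[0.318, 0.948, 0.007], [0.948, -0.318, -0.003], [-0.0, 0.008, -1.0]]
ft_force: [0.5, -0.5, -0.2]
grip_width: 0.0277
```

{"api": "apply_moves", "payload": {
  "motion": [
    {"tx": 0,"ty": -20,"tz": -4,"turn": 0,"jaw": -0.35},
    {"tx": 0,"ty": -20,"tz": -4,"turn": 0,"jaw": -0.35},
    {"tx": 0,"ty": -20,"tz": -4,"turn": 0,"jaw": -0.35},
    {"tx": 0,"ty": -20,"tz": -4,"turn": 0,"jaw": -0.35},
    {"tx": 0,"ty": -20,"tz": -4,"turn": 0,"jaw": -0.35}
  ]
}}

```text
time_s: 7.15
position: [0.4226, -0.0083, 0.2208]
tool_rot: [[0.318, 0.948, 0.008], [0.948, -0.318, -0.003], [-0.0, 0.009, -1.0]]
ft_force: [0.4, 0.5, 0.8]
grip_width: 0.0274
```

{"api": "apply_moves", "payload": {
  "motion": [
    {"tx": 25,"ty": -10,"tz": -4,"turn": 0,"jaw": -0.35},
    {"tx": 25,"ty": -10,"tz": -4,"turn": 0,"jaw": -0.35},
    {"tx": 25,"ty": -10,"tz": -4,"turn": 0,"jaw": -0.35},
    {"tx": 25,"ty": -10,"tz": -4,"turn": 0,"jaw": -0.35},
    {"tx": 25,"ty": -10,"tz": -4,"turn": 0,"jaw": -0.35}
  ]
}}

```text
time_s: 7.57
position: [0.4105, 0.1985, 0.2514]
tool_rot: [[0.318, 0.948, 0.009], [0.948, -0.318, -0.003], [0.0, 0.01, -1.0]]
ft_force: [1.2, -0.5, 0.2]
grip_width: 0.0278
```

```bash
cat > chk.py <<'E'
from m import *
im,d=get_image('top'); bright(im,d,0); bar(im,d); grip(im,d); cv2.imwrite('pics/top5.png',im[:,:,::-1])
im,d=get_image('side'); cv2.imwrite('pics/side5.png',cv2.resize(im[160:384,160:440,::-1],None,fx=2.6,fy=2.6))
E
python3 chk.py; python3 go.py .4 .2 .2 -18.4
```

```text
px 285 69 size 38 40 area 796 xyz [ 0.7712 -0.0073  0.0089]
px 331 144 size 167 35 area 2293 xyz [ 0.6327 -0.0817  0.025 ]
px 334 136 size 19 19 area 279 xyz [ 0.6446 -0.0856  0.0299]
px 196 154 size 16 16 area 229 xyz [0.6118 0.1424 0.0575]
px 459 206 size 22 22 area 460 xyz [ 0.5253 -0.2885  0.0343]
px 373 275 size 191 57 area 7435 xyz [ 4.115e-01 -1.498e-01  4.000e-04]
px 62 329 size 9 24 area 133 xyz [0.4072 0.1671 0.5329]
bar corners [[0.6483, 0.0621], [0.7075, 0.0432], [0.6179, -0.2226], [0.5601, -0.2018]] centre [ 0.6334 -0.0798]
w,l [np.float64(0.0622), np.float64(0.2805)] ang -108.63
grip [ 0.6135 -0.0725  0.075 ] (31.306549072265625, 9.486832618713379) 18.434946060180664 330.04998779296875 149.35000610351562
t 7.6667 [0.4103 0.2013 0.2517] yaw -18.12 q [11.3 12.1 88.1 -0.2 79.3 29.5] F [-0.6 -0.4 -0. ] w 0.02777654010531927
tx ty tz cm [-0.45 -0.99  5.16] turn 0.28
```

View pics/top5.png

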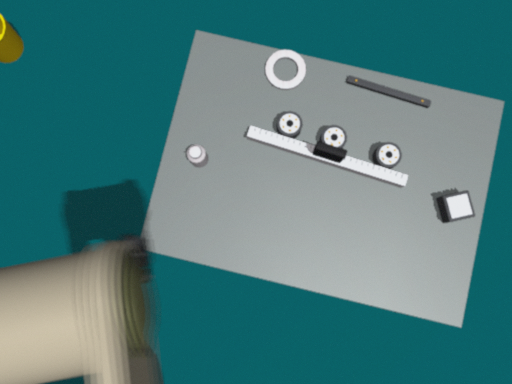

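View pics/side5.png

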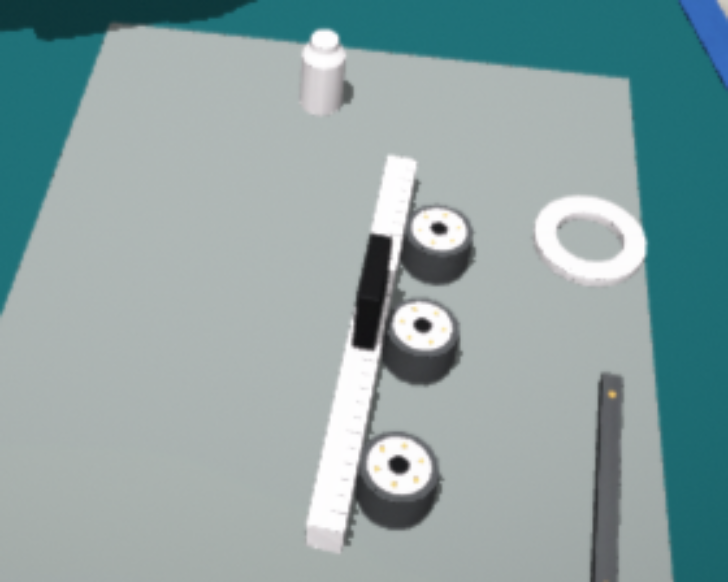

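All three housings stand upright along the bar. In the top view they are at (289,123), (334,136) and (388,154), and the other parts haven't moved. One last measurement will check the gaps between housings and bar.

Run:
```python
from h import *
im=cv2.imread('pics/top5.png')
P=[]
m=(im.min(2)>150).astype(np.uint8)
for u,v in((289,123),(334,136),(388,154)):
    s=np.zeros_like(m); cv2.circle(s,(u,v),11,1,-1)
    n,l,st,c=cv2.connectedComponentsWithStats(m&s); i=1+np.argmax(st[1:,4])
    (cu,cv_),r=cv2.minEnclosingCircle(np.argwhere(l==i)[:,::-1].astype(np.float32)); P.append(ray('top',cu,cv_,.03)); print(cu,cv_,r,P[-1].round(4))
# bar outline: bright minus housing discs
mb=m.copy()
for u,v in((289,123),(334,136),(388,154)): cv2.circle(mb,(u,v),12,0,-1)
mb[:, :235]=0; mb[:110]=0; mb[195:]=0; mb[:,415:]=0
pts=np.argwhere(mb)[:,::-1]; B=np.array([ray('top',u,v,.025)[:2] for u,v in pts])
vx,vy,x0,y0=cv2.fitLine(B.astype(np.float32),cv2.DIST_HUBER,0,.001,.001).ravel(); nrm=np.array([abs(vy),-abs(vx)])
c=np.array([x0,y0]); print('bar ang',np.degrees(np.arctan2(vy,vx)),'band',np.percentile((B-c)@nrm,[2,50,98]))
for p in P: print('gap mm',1e3*((p[:2]-c)@nrm-.032))
```

```text
289.20001220703125 123.0 10.248991012573242 [ 0.6687 -0.0115  0.03  ]
333.8333435058594 136.55555725097656 10.456499099731445 [ 0.6445 -0.0862  0.03  ]
388.52984619140625 154.0721435546875 10.470497131347656 [ 0.6135 -0.177   0.03  ]Traceback (most recent call last):
  File "<stdin>", line 13, in <module>
  File "h.py", line 6, in ray
    p,R,t=cam(n); d=R.T@np.array([(u-p['cx'])/p['fx'],(v-p['cy'])/p['fy'],1]); c=-R.T@t
          ~~~^^^
  File "h.py", line 4, in cam
    p=camera_params(n); R=cv2.Rodrigues(np.array(p['rvec'],float))[0]; return p,R,np.array(p['tvec'],float).ravel()
ValueError: time passes only in moves, steps and waits
```

```bash
python3 -c "
from rig import *
print(close_job())"
```

```text
the job is handed in; nothing more can be done
None
```

The three housings now stand upright in one straight row along the straightedge, which lies flat on the bench against them. I handed the job in at about 7.7 s of the 38 s allowed. No verdict was reported.

I gripped the straightedge by its grip, lifted it about 2 mm and pushed it roughly 17 cm into the housings. I then lowered it to the bench, opened the gripper a little, lifted straight off and moved the arm clear.

**Last checks:**
- **Straightness:** the middle housing is within about 0.7 mm of the line through the outer two. The row and the bar both lie at about 71.5°.
- **Contact:** the housing centres are 31.4, 32.2 and 31.5 mm from the bar's centre line, against 32 mm for touching. That is contact within camera accuracy. I worked these gaps out by hand from the gripper position at release, because the script meant to measure them from the picture stopped with an error.
- **Bar position:** the camera put the grip centre about 1.5 mm nearer the robot than the gripper position did, within the 2 mm calibration.
- **Bar width:** one automatic measurement read 62 mm because it merged the bar with the housing discs, so I ignored it.
- **Other parts:** the ring, bottle and box measured where they were at the start. The dark bar I judged only by eye, and it looked unmoved.
- **Forces:** the highest wrist force I read was about 8 N.

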